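# Open the thinner canister

## Robot

A 6-joint arm with a two-finger parallel gripper is mounted at the origin on a cart in front of the work surface, level with it; the furniture and walls round the work are solid. World frame = base frame: x ahead of the robot, y to its left, z up, the work surface at z = 0. Lengths are in mm, angles in degrees, forces in N, time in s.
With the tool pointing down it reaches from about 300 to 850 mm from the base axis. Payload 4.2 kg.
Tool frame: the origin (TCP) lies at the very end of the fingers, on their centre line; the grasp point (between the pads) lies 19 mm behind it; z points along the fingers, y is the line along which they close (so a half turn about z gives the same grasp; the last joint's range is limited). The gripper opens to 91 mm and grips with 3 to 60 N. Pads are 32 mm wide; open, the fingers measure 118 mm over their backs; the gripper's body (76 mm by 178 mm) begins 60 mm behind the grasp point.
Start: joints at [62.911, 18.312, 89.639, -0, 72.044, -1.146], TCP at [251.559, 517.07, 213.976] pointing down, gripper open.
Joint ranges: [-177.97, 177.97], [-48.28, 115.42], [12.27, 149.76], [-77.06, 257.06], [2.81, 150.46], [-146.56, 146.56]. Speed limits (degrees/s): [147.25, 147.25, 180, 180, 180, 180].

## Interface

Orientations are given as [roll, pitch, yaw] about the fixed x, y, z axes, in that order (R = Rz(yaw) Ry(pitch) Rx(roll)).
In Python, from workcell import env, eyes gives the robot as it stands.
- The arm moves only by the tool send_rows, never from a script. Its argument "targets" is text: rows parted by semicolons, each of 7 numbers parted by spaces: the shift along the tool's x, y, z in m, then the turn, a rotation vector about the tool's x, y, z in degrees, then the opening in per cent of the stroke, from 0 (shut) to 100 (fully open). A call has 1 to 12 rows; each row is the pose to reach, as a shift and turn from the pose commanded when the call began, along the tool's axes at that moment; what a row does not reach only later rows make up. A row lasts 1/12 s, in which the tool goes at most 41.7 mm and 7.16 degrees, less where a joint would pass 70% of its speed; a pose out of reach is approached as far as the arm can. A call with a gripper value outside its range is refused whole. The fingers move at their own pace and stop on an object; "grip_force" is the grip in N (left out, the last holds). Time passes only in rows, so rows that repeat a pose let the fingers close. It gives the time, the measured TCP pose, the force, the opening and the grip force at its end, in the units of the state.
- env.state(): the state, without advancing time (a new reading comes with each control period).
- eyes.grab_frame(name): name is "scene" or "top" or "wrist"; returns a dict with "image" (420x560x3 uint8, blue, green, red), "fovy" (degrees; the focal length in pixels is half the picture's height over the tangent of half this angle, whatever the lens; pixels are square), "cx", "cy" (the principal point, pixels), "eye" and "attitude" of the camera in the world. Camera axes: x right, y up, looking along -z (the intrinsics and any distortion apply to the point x, -y, -z); pixel columns grow to the right and rows downward; lengths in mm; the calibration is good to about 2 mm. A picture is of the moment at which its call begins. There is no depth.
- env.job_done(): hands the job in; it is judged then, once.
The state is a dict: "time_s": time; "qpos": joint angles; "qvel": joint speeds; "effort": joint torques, N m; "ee_pos": TCP position; "ee_rot": TCP orientation; "force": force on the tool from outside, world axes, zero at the start; "torque": the same for the moment, N m; "gripper_width": finger opening in mm; "gripper_force": force on a finger pad.
Only numpy, scipy, OpenCV 4.12 (cv2) and the standard library are available. Lean on these libraries where they do the work, as an engineer would, in place of code of your own. Each camera call takes 0.05 s, during which the arm holds its last target. There are 200 camera calls.

## Task

Open the canister of thinner so that the glue brush can be cleaned: it has a push-and-turn safety cap, so press the cap down along the slanted neck and, keeping it pressed, turn it anticlockwise (seen looking down onto the cap) until it comes free, then lift it off. Set the cap down gently, right way up, on the middle of the wide flat offcut so that it does not drip on the panel, and let go. Leave the canister standing where it is and do not disturb the other things.

Things in the scene. Friction and masses are not known exactly. Their poses are not given: they have to be found in the camera images.
- can: Off-white plastic canister, loose, 2.4 kg, 150 (x) x 110 (y) x 185 mm high, handle on top at the back (32 to 73 mm behind centre, up to 219 mm high). Origin at the centre of its underside, z up, front -x. The front half of its top slopes down to the front at 35 degrees; the neck with the cap stands square on that slope, so it leans 35 degrees from vertical towards -x.
- can_neck (a point): Centre of the neck's rim; z out along the neck (forward and up), x level. Neck 34 mm in diameter, rim 30 mm from the sloping shoulder. Three lugs on it hold the hidden inner cap; turned anticlockwise (positive about z) by 40 to 70 degrees from closed (a stop follows at about 77) that cap lifts straight off along z.
- cap: Frame of the inner cap: origin at the centre of its lower rim, z out through the top. One grips the outer shell round it: black, ribbed, round, 60 mm in diameter, from 4 to 38 mm above the origin, two raised arrows on top. 65 g in all. Closed, the origin is at z -24 mm of point can_neck, x axes about parallel, and the shell's lower edge is 10 mm off the shoulder. It stands on its lower rim.
- cap_press (a joint): How far the outer shell is pressed down along the neck, m: 0 up (sprung, 5 N to start), 0.004 fully down (11 N; the seal beneath then gives about 1 mm). Unpressed, the shell spins freely; from about 0.001 its eight inner teeth reach between those of the inner cap. They may first meet tip on tip and drop in when turned.
- cap_shell (a joint): Turn of the outer shell on the inner cap, rad, anticlockwise positive, any start. Grows while the shell spins freely; constant once the teeth have caught (within 45 degrees of turn when pressed), then both turn together, easily (under 0.3 N m).
- pad_1: The wide flat offcut, the target: pale loose wood block, 62 mm (x) by 95 mm (y) by 20 mm thick, 77 g. Origin at the centre of its underside, z up.
- pad_4: The other offcut, to be left alone: smaller, thicker, brown, 48 (x) x 75 (y) x 30 mm. Origin at the centre of its underside. The two offcuts lie in front of the canister, one to its left and one to its right, either way round.
- glue_brush: Bystander: flat glue brush, 36 x 203 x 12 mm, lying in front of the canister. (Overhead: two aluminium clamp bars cross the worktop along x, at y = -0.18 and y = 0.47, 24 mm wide, from 134 to 183 mm above it; all the work lies between them.)
- sanding_block: Bystander: cork sanding block, 63 x 119 x 36 mm, to the left of the canister.
- try_square: Bystander: try square, 118 x 186 x 19 mm, lying to the right of and behind the canister.
- wax_tin: Bystander: round flat wax tin with a green lid, 86 mm in diameter, 30 mm high, to the right of the canister.
Things that resemble listed ones, but are neither listed nor needed, are in the scene too. What is shaped like the pad_1 but blue or purple is not meant.

How it is judged (in metres and radians):
On the way, in this order (a step that is already met when the one before it is completed fails the run):
1. The cap is pressed down and the inner cap turns with it on the neck, by more than about 30 degrees (value of joint cap_press above 0.0015 m and angle between the x axis of cap and the x axis of can_neck, either way round above 0.5 rad and z of cap in the frame of can_neck below -0.018 m), for 0.05 s.
2. The cap is lifted clear of the neck (z of cap in the frame of can_neck above 0.005 m and angle between can's own z axis and vertical below 0.1 rad), for 0.1 s.
At the end, for the whole second after the job is handed in: The cap stands right way up (within 6 degrees), at rest, on top of the wide flat offcut, its centre within 22 mm of the offcut's middle; the offcut lies flat on the worktop and the canister stands upright on it (horizontal distance between cap and pad_1 below 0.022 m and z of cap in the frame of pad_1 between 0.017 and 0.024 m and angle between each of cap, pad_1, can's own z axis and vertical below 0.1 rad and height (world z) of pad_1 below 0.006 m and linear speed of cap below 0.02 m/s and height (world z) of can below 0.01 m); the robot touches nothing.
It fails at once if The canister is shifted by more than 50 mm or tipped (distance of can from where it was at the start of the episode above 0.05 m or angle between can's own z axis and vertical above 0.25 rad).
It fails at once if The cap is dropped or flung onto the offcut (faster than 0.6 m/s there) (horizontal distance between cap and pad_1 below 0.06 m and z of cap in the frame of pad_1 below 0.05 m and linear speed of cap above 0.6 m/s).
It fails at once if The other offcut, the brush, the sanding block, the try square or the wax tin is pushed away by more than 40 mm (distance of any of glue_brush, sanding_block, try_square, wax_tin, pad_4 from where it was at the start of the episode above 0.04 m).
It also fails if it takes over 58 s, if anything falls off the work surface, if the arm or the gripper's body presses on something with over 40 N, if the wrist force passes 120 N, or if a joint passes its speed limit or range.

## Working session

There is one attempt and no reset: what is moved stays moved. The work goes in short steps, Python scripts to look and compute and a tool call to move; the robot and the scene stay as the last step left them, time stands still between calls to the robot, and variables do not carry over. Pictures are saved under pics/ and viewed, at most 10 in all, crops included, and the job is handed in when it is done.

Besides the shell and the picture viewer there is one more tool, called after "Emit:" by a JSON object that holds its "api" and its "payload", one argument or row to a line. send_rows: Moves the arm, as the interface text tells. Its arguments: {"type":"object","properties":{"targets":{"type":"string"},"grip_force":{"type":"number"}},"required":["targets"]}

```bash
ls; mkdir -p pics; cat > h.py <<'E'
import numpy as np, cv2
from scipy.spatial.transform import Rotation as R
from workcell import env, eyes
def rot(a):
    a=np.array(a,float)
    return a if a.shape==(3,3) else R.from_euler('xyz',a,degrees=True).as_matrix()
def f_of(g): return 210/np.tan(np.radians(g['fovy'])/2)
def ray(g,u,v):
    f=f_of(g); d=np.array([(u-g['cx'])/f,-(v-g['cy'])/f,-1.])
    return np.array(g['eye'],float), rot(g['attitude'])@d
def on_z(g,u,v,z):
    e,d=ray(g,u,v); return e+d*(z-e[2])/d[2]
def proj(g,p):
    q=rot(g['attitude']).T@(np.array(p,float)-g['eye']); f=f_of(g)
    return g['cx']-f*q[0]/q[2], g['cy']+f*q[1]/q[2]
E
python3 - <<'E'
from h import *
for n in ['scene','top']:
    g=eyes.grab_frame(n); print(n,{k:v for k,v in g.items() if k!='image'})
    np.save(n+'.npy',g,allow_pickle=True); cv2.imwrite(f'pics/{n}0.png',g['image'])
print(env.state())
E
```

```text
pics
scene {'fovy': 54.189252745041784, 'cx': 271.53955518849295, 'cy': 207.98378124560006, 'eye': array([-194.43549518, -581.53257092, 1094.69476869]), 'attitude': array([ 45.15806097,  -0.62390783, -54.39014751])}
top {'fovy': 47.81040351971777, 'cx': 274.73204509062435, 'cy': 213.18311547088547, 'eye': array([ 472.03208053,  -17.8949074 , 1382.57627267]), 'attitude': array([  5.91794039,   0.88837011, -88.91071321])}
{'time_s': 0.1, 'qpos': array([ 6.29099835e+01,  1.83477014e+01,  8.97001063e+01,  9.71858252e-04,
        7.20447435e+01, -1.14747372e+00]), 'qvel': array([ 0.08837611,  0.00192792, -0.17272632, -0.06188121,  0.08391616,
        0.03389906]), 'effort': array([-1.24905288e-03, -4.13333988e+01, -2.32510310e+01,  7.28089339e-02,
        4.22378769e-02, -5.63575009e-05]), 'ee_pos': array([251.34270019, 516.64279947, 213.20246088]), 'ee_rot': array([-1.79907486e+02, -2.77727188e-03,  1.54057155e+02]), 'force': array([-0.57418751, -0.23299857,  0.2060003 ]), 'torque': array([-0.02308616, -0.01486591, -0.01494502]), 'gripper_force': 0.0, 'gripper_width': 91.26973874721365}
```

View pics/scene0.png

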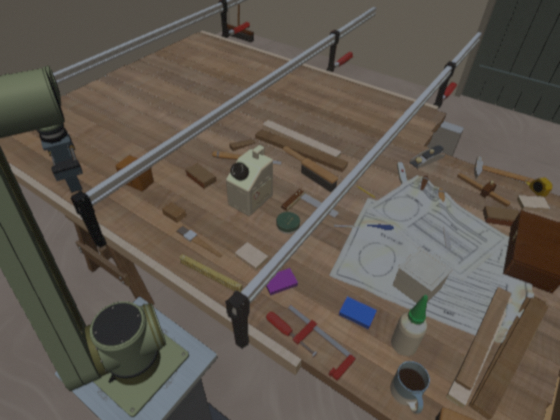

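View pics/top0.png

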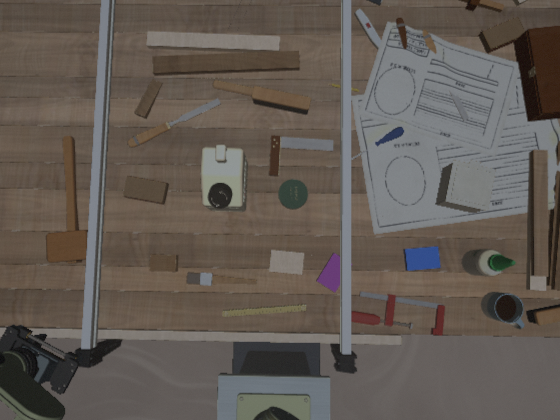

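Top view: canister at (223,178) with the black cap at (219,195); in the scene view the cap is at (239,171). Candidates for the pad: pale block at top (287,262), brown block (163,262), purple (332,272) and blue (422,259). The pale one matches (pale, wide, flat, in front and to the right); brown is pad_4. I'll confirm in a crop and measure.

```bash
python3 - <<'E'
from h import *
g=np.load('top.npy',allow_pickle=True).item(); s=np.load('scene.npy',allow_pickle=True).item()
a=cv2.resize(g['image'][140:290,150:350],None,fx=3,fy=3,interpolation=cv2.INTER_CUBIC)
b=cv2.resize(s['image'][140:275,160:300],None,fx=3,fy=3,interpolation=cv2.INTER_CUBIC)
a=np.clip(a*1.5,0,255).astype(np.uint8);b=np.clip(b*1.5,0,255).astype(np.uint8)
a=cv2.resize(a,(430,322));c=np.zeros((410,800,3),np.uint8);c[:322,:430]=a;c[:357,430:]=cv2.resize(b,(370,357));cv2.imwrite('pics/crop1.png',c)
def comp(img,m,seed):
    n,l,st,ce=cv2.connectedComponentsWithStats(m.astype(np.uint8)); k=l[seed[1],seed[0]]; 
    ct=max(cv2.findContours((l==k).astype(np.uint8),0,2)[0],key=cv2.contourArea); return st[k],ce[k],ct
for nm,G,cs,ps in [('top',g,(219,195),(287,262)),('scene',s,(239,171),(252,255))]:
    im=G['image'].astype(int); mx=im.max(2)
    print(nm,'cap px',im[cs[1],cs[0]],'pad px',im[ps[1],ps[0]])
    st,ce,ct=comp(im,mx<45,cs); print('cap',st,ce,cv2.fitEllipse(ct))
    st,ce,ct=comp(im,(abs(im-im[ps[1],ps[0]]).max(2)<30),ps); r=cv2.minAreaRect(ct); print('pad',st,ce,r)
    for p in cv2.boxPoints(r): print(on_z(G,*p,20).round(1))
    print('c',on_z(G,*r[0],20).round(1))
im=g['image'].astype(int); hsv=cv2.cvtColor(g['image'],40)
m=(im[:,:,1]>110)&(np.arange(420)[:,None]>140)&(np.arange(420)[:,None]<215); st,ce,ct=comp(im,m,(230,165)); r=cv2.minAreaRect(ct); print('can',st,r)
for z in(185,150): print([on_z(g,*p,z).round(0)[:2] for p in cv2.boxPoints(r)])
E
```

```text
top cap px [38 40 43] pad px [115 122 129]
cap [209 183  23  25 371] [219.98113208 194.68733154] ((220.1613311767578, 194.78089904785156), (21.44172477722168, 23.277509689331055), 7.976424217224121)
pad [267 250  37  25 760] [286.24473684 261.91842105] ((285.41888427734375, 261.8458557128906), (35.680030822753906, 22.974096298217773), 4.236394882202148)
[443.7  25.4  20. ]
[509.   21.9  20. ]
[503.4 -80.2  20. ]
[438.2 -76.2  20. ]
c [473.5 -27.3  20. ]
scene cap px [31 34 37] pad px [120 129 137]
cap [234 164  14  15 147] [240.03401361 171.56462585] ((240.11331176757812, 171.2812957763672), (12.43677043914795, 15.567938804626465), 149.26853942871094)
pad [235 242  33  26 437] [251.08924485 254.25400458] ((250.91244506835938, 254.12730407714844), (28.635454177856445, 16.789854049682617), 34.508522033691406)
[444.4  14.4  20. ]
[511.   26.6  20. ]
[501.4 -80.9  20. ]
[437.4 -89.5  20. ]
c [473.  -33.3  20. ]
can [ 201  145   42   62 1854] ((221.2107696533203, 175.35877990722656), (41.01218795776367, 60.8355598449707), 1.3971810340881348)
[array([613., 194.]), array([771., 196.]), array([770.,  90.]), array([612.,  89.])]
[array([617., 200.]), array([780., 202.]), array([779.,  93.]), array([616.,  93.])]
```

View pics/crop1.png

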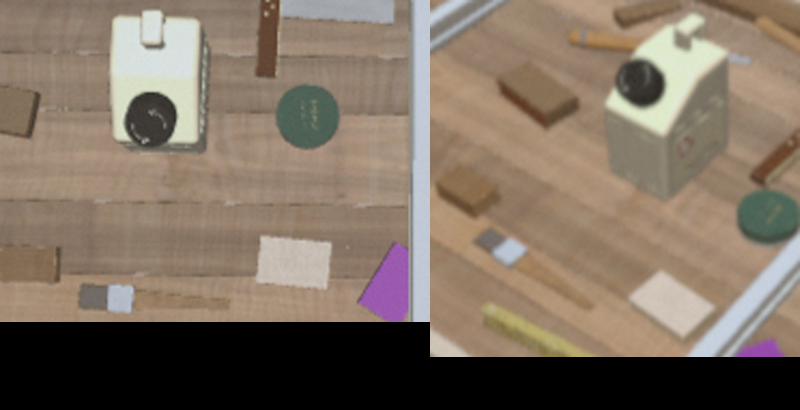

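Confirmed: in the crop (left, about (293,262)) it is the pale, wide, flat block; brown pad_4 is at (30,263), brush (150,298). Now I'll triangulate the cap and work out the hover pose.

```bash
cat >> h.py <<'E'
def tri(g,p,s,q):
    e1,d1=ray(g,*p); e2,d2=ray(s,*q); A=np.stack([d1,-d2],1); t=np.linalg.lstsq(A,e2-e1,rcond=None)[0]
    a=e1+d1*t[0]; b=e2+d2*t[1]; return (a+b)/2, np.linalg.norm(a-b)
def axis_R(yawcan,spin,tilt=35):
    # tool frame: z into cap; spin=0 -> tool y radial-ish (world +x side), rotated by spin about tool z
    z=R.from_euler('z',yawcan,degrees=True).apply([np.sin(np.radians(tilt)),0,-np.cos(np.radians(tilt))])
    x=R.from_euler('z',yawcan,degrees=True).apply([0,1,0]); 
    M=np.stack([x,np.cross(z,x),z],1)
    return M@R.from_rotvec([0,0,spin],degrees=True).as_matrix()
def cmd(p,M,st=None):
    st=st or env.state(); T=rot(st['ee_rot'])
    print('shift',(T.T@(np.array(p)-st['ee_pos'])/1000).round(4),'turn',R.from_matrix(T.T@M).as_rotvec(degrees=True).round(2),'q',np.round(st['qpos'],1))
E
python3 - <<'E'
from h import *
g=np.load('top.npy',allow_pickle=True).item(); s=np.load('scene.npy',allow_pickle=True).item()
P,e=tri(g,(220.1,194.9),s,(240,171.4)); print('cap',P,e)
for d in (0,20):
  for G in (g,s): print(proj(G,P))
# can top rear corners & front-bottom by eye
print('pad',tri(g,(286,261.9),s,(251,254.2)))
cmd([P[0]-70,P[1],380],axis_R(0,55))
print(rot(env.state()['ee_rot']).round(2))
E
```

```text
cap [642.82999968 143.24814131 176.37126235] 3.9128206939584143
(np.float64(220.69529586614377), np.float64(194.42528477552196))
(np.float64(239.43668249983978), np.float64(171.41881966566527))
(np.float64(220.69529586614377), np.float64(194.42528477552196))
(np.float64(239.43668249983978), np.float64(171.41881966566527))
pad (array([474.45094482, -30.31026144,  15.75502223]), np.float64(3.387373856141379))
shift [-0.4524 -0.1954 -0.1665] turn [-41.9   -3.22 114.73] q [62.9 18.3 89.7  0.  72.  -1.1]
[[-0.9   0.44 -0.  ]
 [ 0.44  0.9  -0.  ]
 [ 0.   -0.   -1.  ]]
```

Emit:
{"api": "send_rows", "payload": {
  "targets": "0 0 -0.167 0 0 0 100;0 0 -0.167 0 0 0 100;0 0 -0.167 0 0 0 100;0 0 -0.167 0 0 0 100;-0.452 -0.195 -0.167 -41.9 -3.2 114.7 100;-0.452 -0.195 -0.167 -41.9 -3.2 114.7 100;-0.452 -0.195 -0.167 -41.9 -3.2 114.7 100;-0.452 -0.195 -0.167 -41.9 -3.2 114.7 100;-0.452 -0.195 -0.167 -41.9 -3.2 114.7 100;-0.452 -0.195 -0.167 -41.9 -3.2 114.7 100;-0.452 -0.195 -0.167 -41.9 -3.2 114.7 100;-0.452 -0.195 -0.167 -41.9 -3.2 114.7 100"
}}

```text
time_s: 1.1
ee_pos: [469.6, 262.3, 380.7]
ee_rot: [162.3, -7.3, 100.5]
force: [-0.3, 0.2, -0.1]
gripper_width: 91.0
gripper_force: 0.0
```

```bash
python3 - <<'E'
from h import *
cmd([572.8,143.2,380],axis_R(0,55)); print(env.state()['ee_pos'])
E
```

```text
shift [-0.135   0.0809  0.0084] turn [-22.12  -1.79  60.57] q [26.8  1.2 90.1  1.9 69.8 17.1]
[469.64177921 262.3434284  380.73867517]
```

Emit:
{"api": "send_rows", "payload": {
  "targets": "-0.135 0.081 0.008 -22.1 -1.8 60.6 100;-0.135 0.081 0.008 -22.1 -1.8 60.6 100;-0.135 0.081 0.008 -22.1 -1.8 60.6 100;-0.135 0.081 0.008 -22.1 -1.8 60.6 100;-0.135 0.081 0.008 -22.1 -1.8 60.6 100;-0.135 0.081 0.008 -22.1 -1.8 60.6 100;-0.135 0.081 0.008 -22.1 -1.8 60.6 100;-0.135 0.081 0.008 -22.1 -1.8 60.6 100;-0.135 0.081 0.008 -22.1 -1.8 60.6 100;-0.135 0.081 0.008 -22.1 -1.8 60.6 100;-0.135 0.081 0.008 -22.1 -1.8 60.6 100"
}}

```text
time_s: 2.02
ee_pos: [572.3, 146.4, 379.9]
ee_rot: [158.1, -27.8, 41.0]
force: [-0.1, 0.1, -0.6]
gripper_width: 91.2
gripper_force: 0.0
```

```bash
python3 - <<'E'
from h import *
P=np.array([642.8,143.2,176.4]); M=axis_R(0,55)
cmd(P-130*M[:,2],M); print(P-130*M[:,2])
w=eyes.grab_frame('wrist'); np.save('w1.npy',w,allow_pickle=True); cv2.imwrite('pics/w1.png',w['image']); print(proj(w,P),w['eye'],w['fovy'])
E
```

```text
shift [-0.0498 -0.0314  0.0773] turn [-0.23  0.05  0.52] q [ 19.3  -0.3  97.4 -14.   50.4  79.5]
[568.23506327 143.2        282.88976576]
(np.float64(257.18873248954725), np.float64(228.49848497948582)) [524.39510331 188.50827635 554.14415071] 67.62118469165141
```

View pics/w1.png

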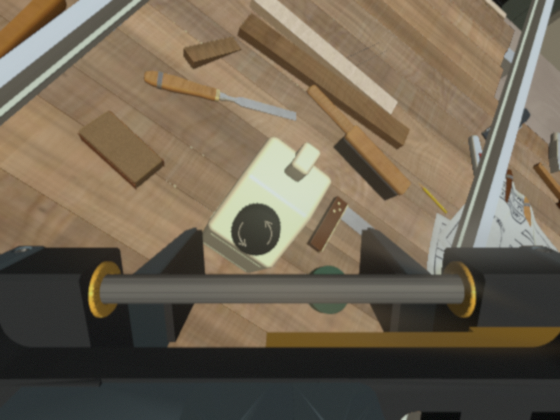

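Wrist view: cap at (256,229), within a pixel of the prediction (257,228); canister rear top corners at about (273,140) and (329,182). Refine the centre and yaw.

```bash
python3 - <<'E'
from h import *
w=np.load('w1.npy',allow_pickle=True).item()
im=w['image'].astype(int)
a=on_z(w,273,140,185);b=on_z(w,329,182,185);print(a,b,np.degrees(np.arctan2(-(a-b)[0],(a-b)[1])))
y=(im[:,:,1]>im[:,:,0]+12)&(im[:,:,1]>=im[:,:,2]-2)&(im[:,:,1]>130)
y[:130]=0;y[272:]=0;y[:,:195]=0;y[:,335:]=0
ct=max(cv2.findContours(y.astype(np.uint8),0,2)[0],key=cv2.contourArea)
c=cv2.approxPolyDP(ct,4,True)[:,0]; print([(tuple(q),on_z(w,*q,185)[:2].round()) for q in c])
m=(im.max(2)<50).astype(np.uint8); m[266:]=0
n,l,st,ce=cv2.connectedComponentsWithStats(m); k=l[235,250] or l[229,262]; print(st[k],ce[k])
ct=max(cv2.findContours((l==k).astype(np.uint8),0,2)[0],key=cv2.contourArea); el=cv2.fitEllipse(cv2.convexHull(ct)); print(el)
n=np.array([-.574,0,.819])
for P in [np.array([642.8,143.2,176.4])]:
  for h in (-17,0,17): print(h,proj(w,P+n*h))
# plane of cap top passing through P0+17n : intersection
e,d=ray(w,*el[0]); P0=P+17*n; t=(P0-e)@n/(d@n); print('top-plane hit',e+d*t,P0)
E
```

```text
[756.72397202 189.68382282 185.        ] [754.80798453  92.92012235 185.        ] -1.1343474161125893
[((np.int32(309), np.int32(144)), array([786., 145.])), ((np.int32(295), np.int32(161)), array([750., 149.])), ((np.int32(309), np.int32(172)), array([749., 125.])), ((np.int32(296), np.int32(181)), array([726., 134.])), ((np.int32(284), np.int32(171)), array([728., 154.])), ((np.int32(295), np.int32(153)), array([761., 155.])), ((np.int32(273), np.int32(138)), array([759., 191.])), ((np.int32(211), np.int32(224)), array([613., 194.])), ((np.int32(233), np.int32(242)), array([609., 160.])), ((np.int32(231), np.int32(224)), array([627., 174.])), ((np.int32(244), np.int32(206)), array([655., 173.])), ((np.int32(257), np.int32(202)), array([669., 162.])), ((np.int32(272), np.int32(208)), array([674., 142.])), ((np.int32(280), np.int32(221)), array([665., 124.])), ((np.int32(279), np.int32(239)), array([645., 114.])), ((np.int32(267), np.int32(253)), array([621., 118.])), ((np.int32(252), np.int32(255)), array([609., 133.])), ((np.int32(265), np.int32(265)), array([607., 113.])), ((np.int32(309), np.int32(216)), array([694.,  94.])), ((np.int32(329), np.int32(182)), array([755.,  93.])), ((np.int32(310), np.int32(167)), array([756., 127.])), ((np.int32(318), np.int32(151)), array([786., 129.]))]
[     0      0    560    420 232513] [280.92830938 209.01880755]Traceback (most recent call last):
  File "<stdin>", line 11, in <module>
cv2.error: OpenCV(4.12.0) /io/opencv/modules/imgproc/src/shapedescr.cpp:361: error: (-201:Incorrect size of input array) There should be at least 5 points to fit the ellipse in function 'fitEllipseNoDirect'
```

```bash
python3 - <<'E'
from h import *
C={}
for nm,f,seed,ths in [('top','top.npy',(219,195),(45,55,65,75)),('scene','scene.npy',(239,171),(45,55,65,75)),('wrist','w1.npy',(248,246),(45,60,75,90))]:
    G=np.load(f,allow_pickle=True).item(); 
    for th in ths:
        m=(G['image'].max(2)<th).astype(np.uint8)
        if nm=='wrist': m[262:]=0
        n,l,st,ce=cv2.connectedComponentsWithStats(m); 
        k=l[seed[1],seed[0]]; 
        if k==0: print(nm,th,'seed',G['image'][seed[1],seed[0]]);continue
        ct=max(cv2.findContours((l==k).astype(np.uint8),0,2)[0],key=cv2.contourArea)
        e=cv2.fitEllipse(cv2.convexHull(ct)); print(nm,th,st[k],np.round(e[0],2),np.round(e[1],1))
        if st[k][4]<4000: C[nm,th]=(G,e[0])
n=np.array([-.574,0.01,.819])
def sil(G,P): # centre of silhouette of the shell cylinder
    u=np.array([.819,-.014,.574]);v=np.cross(n,u);a=np.linspace(0,6.28,60)
    pts=np.array([proj(G,P+h*n+30*(np.cos(t)*u+np.sin(t)*v)) for h in(-17,17) for t in a],np.float32)
    e=cv2.fitEllipse(cv2.convexHull(pts)); return np.array(e[0]),e[1]
from scipy.optimize import least_squares
for a,b,c in [(45,45,60),(55,55,75),(65,55,75)]:
    L=[C[x] for x in (('top',a),('scene',b),('wrist',c)) if x in C]
    r=least_squares(lambda P:np.concatenate([(sil(G,P)[0]-uv) for G,uv in L]),[643,143,176],diff_step=1e-3)
    print(len(L),r.x.round(1),r.fun.round(2),[np.round(sil(G,r.x)[1],1) for G,_ in L])
E
```

```text
top 45 [209 183  23  25 371] [219.88 195.15] [22.5 24.3]
top 55 [209 183  23  26 422] [219.83 195.27] [22.6 25.6]
top 65 [208 183  24  26 453] [219.72 195.38] [22.9 26.2]
top 75 [208 183  38  28 552] [226.07 200.28] [32.8 39.9]
scene 45 [234 164  14  15 147] [239.93 171.03] [13.6 16.1]
scene 55 [232 163  16  17 188] [239.29 170.93] [15.2 17.1]
scene 65 [231 163  17  17 223] [239.13 170.76] [15.6 18.1]
scene 75 [230 163  19  17 244] [238.97 170.84] [16.1 18.8]
wrist 45 seed [46 54 55]
wrist 60 [233 228  41  26 442] [251.2  241.37] [22.3 42.8]
wrist 75 [ 232  205   47   50 1595] [255.54 229.63] [46.5 50.2]
wrist 90 [ 232  204   48   51 1752] [255.57 229.49] [47.1 51.4]
3 [629.  141.8 179.5] [ 1.01  4.49 -2.75  1.88  1.55 -2.8 ] [array([25.1, 27.2]), array([18.7, 20.4]), array([51.2, 55.7])]
3 [641.  144.6 178.5] [ 0.18 -0.21 -0.55  0.11  0.07 -0.01] [array([25.1, 27.2]), array([18.6, 20.3]), array([50.4, 54.5])]
3 [640.9 144.6 178.7] [ 0.25 -0.28 -0.59  0.07  0.03  0.01] [array([25.1, 27.2]), array([18.6, 20.3]), array([50.4, 54.5])]
```

```bash
python3 - <<'E'
from h import *
P=np.array([641,144.6,178.6]); M=axis_R(-1,55)
cmd(P-60*M[:,2],M); cmd(P+7*M[:,2],M)
E
```

```text
shift [-0.049  -0.0334  0.1446] turn [-0.68 -0.3   1.31] q [ 19.3  -0.3  97.4 -14.   50.4  79.5]
shift [-0.0494 -0.0326  0.2116] turn [-0.68 -0.3   1.31] q [ 19.3  -0.3  97.4 -14.   50.4  79.5]
```

Emit:
{"api": "send_rows", "payload": {
  "targets": "-0.049 -0.033 0.03 -0.7 -0.3 1.3 100;-0.049 -0.033 0.06 -0.7 -0.3 1.3 100;-0.049 -0.033 0.09 -0.7 -0.3 1.3 100;-0.049 -0.033 0.12 -0.7 -0.3 1.3 100;-0.049 -0.033 0.14 -0.7 -0.3 1.3 100;-0.049 -0.033 0.145 -0.7 -0.3 1.3 100;-0.049 -0.033 0.145 -0.7 -0.3 1.3 100"
}}

```text
time_s: 2.65
ee_pos: [607.6, 143.9, 226.2]
ee_rot: [158.2, -27.9, 39.3]
force: [0.3, -0.2, 0.3]
gripper_width: 91.3
gripper_force: 0.0
```

```bash
python3 - <<'E'
from h import *
P=np.array([641,144.6,178.6]); M=axis_R(-1,55)
cmd(P-60*M[:,2],M); cmd(P+7*M[:,2],M)
im=[]
for n in('wrist','scene'):
    w=eyes.grab_frame(n); np.save(n+'2.npy',w,allow_pickle=True); i=w['image'].copy()
    u=proj(w,P);print(n,u); im.append(i)
im[1]=cv2.resize(im[1][90:250,140:353],(560,420))
cv2.imwrite('pics/w2.png',cv2.resize(np.hstack(im),(800,300)))
E
```

```text
shift [ 0.0007 -0.001  -0.0019] turn [ 0.06  0.17 -0.13] q [ 18.1   8.6 110.4 -22.6  29.6  90.9]
shift [ 0.0009 -0.0011  0.0651] turn [ 0.06  0.17 -0.13] q [ 18.1   8.6 110.4 -22.6  29.6  90.9]
wrist (np.float64(280.0793775903742), np.float64(226.235763256512))
scene (np.float64(238.77394131214356), np.float64(171.0480458777538))
```

View pics/w2.png

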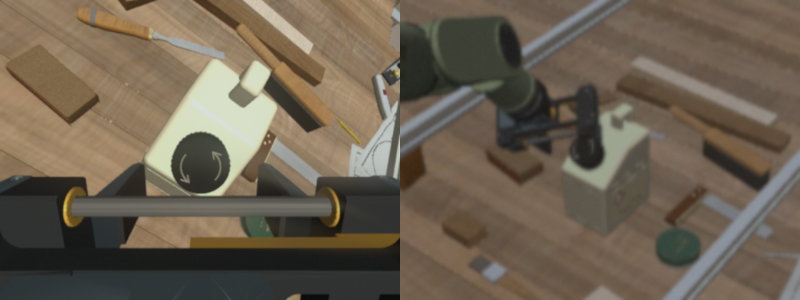

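The wrist half shows the cap at (200,162), i.e. (280,227) at full scale, and the prediction is (280,226), so it's centred between the fingers. Now descend and grip.

Emit:
{"api": "send_rows", "payload": {
  "targets": "0.001 -0.001 0.02 0 0.1 0 100;0.001 -0.001 0.04 0 0.1 0 100;0.001 -0.001 0.055 0 0.1 0 100;0.001 -0.001 0.065 0 0.1 0 100;0.001 -0.001 0.065 0 0.1 0 100;0.001 -0.001 0.065 0 0.1 0 100"
}}

```text
time_s: 3.25
ee_pos: [645.2, 145.5, 175.8]
ee_rot: [158.1, -28.3, 39.4]
force: [-0.2, 0.0, -0.2]
gripper_width: 91.0
gripper_force: 0.0
```

Emit:
{"api": "send_rows", "payload": {
  "targets": "0 0 0 0 0 0 50;0 0 0 0 0 0 50;0 0 0 0 0 0 50;0 0 0 0 0 0 50;0 0 0 0 0 0 50;0 0 0 0 0 0 50;0 0 0 0 0 0 50;0 0 0 0 0 0 50",
  "grip_force": 45
}}

```text
time_s: 3.92
ee_pos: [645.0, 145.4, 175.3]
ee_rot: [158.1, -28.2, 39.4]
force: [-3.3, -0.2, 2.7]
gripper_width: 59.3
gripper_force: 45.0
```

```bash
cat >> h.py <<'E'
n35=-axis_R(-1,0)[:,2]
def rep():
    s=env.state(); p=np.array(s['ee_pos']); P=np.array([641,144.6,178.6]); T=rot(s['ee_rot'])
    o=R.from_matrix(axis_R(-1,0).T@T).as_rotvec(degrees=True)
    print('t',s['time_s'],'F tool',(T.T@s['force']).round(1),'tq tool',(T.T@s['torque']).round(2),'h over P',((p-P)@n35).round(2),'lat',(T.T@(p-P))[:2].round(2),'rot',o.round(1),'q6',round(s['qpos'][5],1),'w',round(s['gripper_width'],1),'gf',round(s['gripper_force'],1))
E
python3 -c "
from h import *
rep()"
```

```text
t 3.9167 F tool [-1.1 -0.5 -4.1] tq tool [ 0.14 -0.51 -0.02] h over P -5.0 lat [1.62 0.05] rot [-0.2  0.1 55.2] q6 95.1 w 59.3 gf 45.0
```

Emit:
{"api": "send_rows", "payload": {
  "targets": "0 0 0.001 0 0 0 50;0 0 0.002 0 0 0 50;0 0 0.003 0 0 0 50;0 0 0.003 0 0 0 50"
}}

```text
time_s: 4.25
ee_pos: [646.3, 145.4, 173.6]
ee_rot: [158.1, -28.3, 39.4]
force: [-10.6, -0.5, 12.1]
gripper_width: 59.5
gripper_force: 45.0
```

```bash
python3 -c "
from h import *
rep()"
```

```text
t 4.25 F tool [ -1.8  -0.4 -16. ] tq tool [ 0.35 -0.84 -0.04] h over P -7.1 lat [1.69 0.13] rot [-0.2  0.1 55.2] q6 95.4 w 59.5 gf 45.0
```

Emit:
{"api": "send_rows", "payload": {
  "targets": "0 0 0 0 0 -4 50;0 0 0 0 0 -8 50;0 0 0 0 0 -12 50;0 0 0 0 0 -12 50"
}}

```text
time_s: 4.58
ee_pos: [646.6, 145.7, 173.9]
ee_rot: [152.7, -23.2, 51.7]
force: [-9.7, 0.6, 11.8]
gripper_width: 59.1
gripper_force: 45.0
```

```bash
python3 -c "
from h import *
rep()"
```

```text
t 4.5833 F tool [ -0.4  -1.1 -15.3] tq tool [ 0.56 -0.67 -0.04] h over P -7.07 lat [2.14 0.57] rot [-0.2  0.1 43.1] q6 83.2 w 59.1 gf 45.0
```

Emit:
{"api": "send_rows", "payload": {
  "targets": "0 0 0 0 0 -4 50;0 0 0 0 0 -8 50;0 0 0 0 0 -12 50;0 0 0 0 0 -12 50"
}}

```text
time_s: 4.92
ee_pos: [646.8, 145.8, 174.0]
ee_rot: [148.8, -17.4, 62.8]
force: [-10.0, 0.2, 11.3]
gripper_width: 59.2
gripper_force: 45.0
```

```bash
python3 -c "
from h import *
rep()"
```

```text
t 4.9167 F tool [ -0.8  -1.4 -15. ] tq tool [ 0.65 -0.43 -0.01] h over P -7.05 lat [2.19 1.1 ] rot [-0.3  0.1 31.1] q6 71.2 w 59.2 gf 45.0
```

Emit:
{"api": "send_rows", "payload": {
  "targets": "0 0 0 0 0 -4 50;0 0 0 0 0 -8 50;0 0 0 0 0 -12 50;0 0 0 0 0 -12 50"
}}

```text
time_s: 5.25
ee_pos: [646.6, 146.0, 173.9]
ee_rot: [146.3, -10.9, 73.3]
force: [-10.3, 1.7, 11.4]
gripper_width: 59.1
gripper_force: 45.0
```

```bash
python3 -c "
from h import *
rep()"
```

```text
t 5.25 F tool [  0.8  -2.2 -15.2] tq tool [ 0.87 -0.12 -0.03] h over P -7.07 lat [2.  1.3] rot [-0.3  0.1 19.1] q6 59.2 w 59.1 gf 45.0
```

Emit:
{"api": "send_rows", "payload": {
  "targets": "0 0 0 0 0 -4 50;0 0 0 0 0 -8 50;0 0 0 0 0 -12 50;0 0 0 0 0 -12 50"
}}

```text
time_s: 5.58
ee_pos: [646.4, 146.0, 173.7]
ee_rot: [145.0, -4.1, 83.2]
force: [-10.7, 1.3, 12.0]
gripper_width: 59.7
gripper_force: 45.0
```

```bash
python3 -c "
from h import *
rep()"
```

```text
t 5.5833 F tool [  0.9  -2.  -16. ] tq tool [ 1.02  0.1  -0.04] h over P -7.09 lat [1.71 1.35] rot [-0.2  0.1  7.1] q6 47.2 w 59.7 gf 45.0
```

Emit:
{"api": "send_rows", "payload": {
  "targets": "0 0 0.001 0 0 0 50;0 0 0.002 0 0 0 50;0 0 0.002 0 0 0 50"
}}

```text
time_s: 5.83
ee_pos: [646.7, 146.0, 173.4]
ee_rot: [144.9, -4.2, 83.1]
force: [-21.5, 2.4, 21.9]
gripper_width: 59.3
gripper_force: 45.0
```

```bash
python3 -c "
from h import *
rep()
w=eyes.grab_frame('wrist');i=w['image']
print(proj(w,[641,144.6,178.6]))
cv2.imwrite('pics/w3.png',i)"
```

```text
t 5.8333 F tool [  1.4  -5.1 -30.3] tq tool [ 1.57 -0.01 -0.08] h over P -7.49 lat [1.71 1.43] rot [-0.3  0.1  7.2] q6 47.5 w 59.3 gf 45.0
(np.float64(277.39835692209414), np.float64(265.0152609975897))
```

View pics/w3.png

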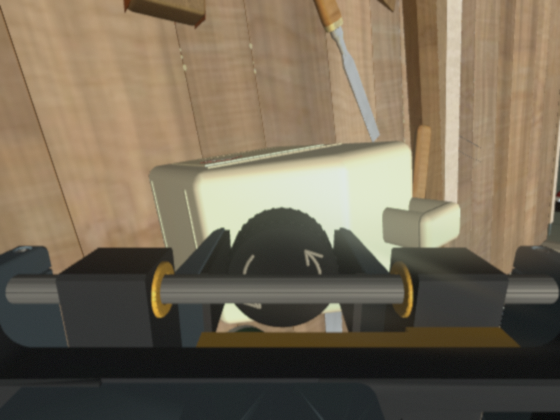

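Emit:
{"api": "send_rows", "payload": {
  "targets": "0 0 -0.0025 0 0 0 50;0 0 -0.0025 0 0 -4 50;0 0 -0.0025 0 0 -8 50;0 0 -0.0025 0 0 -12 50;0 0 -0.0025 0 0 -12 50"
}}

```text
time_s: 6.3
ee_pos: [646.2, 146.0, 173.2]
ee_rot: [144.9, 2.8, 93.1]
force: [-5.5, 2.4, 5.5]
gripper_width: 59.3
gripper_force: 45.0
```

```bash
python3 -c "
from h import *
rep()"
```

```text
t 6.3 F tool [ 2.5 -1.1 -7.6] tq tool [ 0.77  0.4  -0.06] h over P -7.4 lat [1.43 1.21] rot [-0.2  0.1 -4.9] q6 35.2 w 59.3 gf 45.0
```

Emit:
{"api": "send_rows", "payload": {
  "targets": "0 0 0.001 0 0 0 50;0 0 0.002 0 0 0 50;0 0 0.002 0 0 0 50"
}}

```text
time_s: 6.55
ee_pos: [647.3, 146.0, 171.5]
ee_rot: [144.9, 2.7, 93.0]
force: [-7.4, 2.8, 6.9]
gripper_width: 59.5
gripper_force: 45.0
```

```bash
python3 -c "
from h import *
rep()"
```

```text
t 6.55 F tool [ 2.9 -1.8 -9.9] tq tool [ 0.83  0.41 -0.08] h over P -9.39 lat [1.42 1.2 ] rot [-0.2  0.1 -4.8] q6 35.5 w 59.5 gf 45.0
```

Emit:
{"api": "send_rows", "payload": {
  "targets": "0 0 0.001 0 0 -4 50;0 0 0.001 0 0 -8 50;0 0 0.001 0 0 -12 50;0 0 0.001 0 0 -12 50"
}}

```text
time_s: 6.88
ee_pos: [647.3, 145.9, 170.9]
ee_rot: [146.0, 9.6, 103.0]
force: [-10.3, 1.3, 9.5]
gripper_width: 59.4
gripper_force: 45.0
```

```bash
python3 -c "
from h import *
rep()"
```

```text
t 6.8833 F tool [  2.   -2.5 -13.6] tq tool [1.   0.59 0.01] h over P -9.93 lat [1.17 1.04] rot [ -0.2   0.  -16.9] q6 23.4 w 59.4 gf 45.0
```

Emit:
{"api": "send_rows", "payload": {
  "targets": "0 0 0 0 0 -4 50;0 0 0 0 0 -8 50;0 0 0 0 0 -12 50;0 0 0 0 0 -12 50"
}}

```text
time_s: 7.22
ee_pos: [647.0, 145.9, 170.7]
ee_rot: [148.4, 16.1, 113.3]
force: [-11.8, 2.6, 9.4]
gripper_width: 59.2
gripper_force: 45.0
```

```bash
python3 -c "
from h import *
rep()"
```

```text
t 7.2167 F tool [  4.1  -2.6 -14.5] tq tool [ 0.89  0.89 -0.02] h over P -9.92 lat [1.12 0.94] rot [ -0.1   0.  -28.9] q6 11.4 w 59.2 gf 45.0
```

Emit:
{"api": "send_rows", "payload": {
  "targets": "0 0 0 0 0 -4 50;0 0 0 0 0 -8 50;0 0 0 0 0 -12 50;0 0 0 0 0 -12 50"
}}

```text
time_s: 7.55
ee_pos: [646.8, 145.8, 170.5]
ee_rot: [152.0, 22.1, 124.3]
force: [-11.2, 2.7, 9.5]
gripper_width: 59.2
gripper_force: 45.0
```

```bash
python3 -c "
from h import *
rep()"
```

```text
t 7.55 F tool [  4.3  -1.2 -14.3] tq tool [ 0.74  1.05 -0.01] h over P -9.95 lat [0.89 0.88] rot [ -0.1  -0.  -40.9] q6 -0.6 w 59.2 gf 45.0
```

Emit:
{"api": "send_rows", "payload": {
  "targets": "0 0 0 0 0 -4 50;0 0 0 0 0 -8 50;0 0 0 0 0 -12 50;0 0 0 0 0 -12 50"
}}

```text
time_s: 7.88
ee_pos: [645.9, 144.8, 169.4]
ee_rot: [157.2, 27.2, 136.1]
force: [-11.9, -0.3, 8.6]
gripper_width: 59.6
gripper_force: 45.0
```

```bash
python3 -c "
from h import *
rep()"
```

```text
t 7.8833 F tool [  3.5  -3.3 -13.8] tq tool [0.83 0.99 0.53] h over P -10.34 lat [ 1.19 -0.57] rot [  0.1  -0.  -52.8] q6 -12.5 w 59.6 gf 45.0
```

Emit:
{"api": "send_rows", "payload": {
  "targets": "0 0 0 0 0 6 50;0 0 0 0 0 12 50;0 0 0 0 0 18 50;0 0 0 0 0 24 50;0 0 0 0 0 30 50;0 0 0 0 0 30 50"
}}

```text
time_s: 8.38
ee_pos: [647.2, 145.4, 170.3]
ee_rot: [147.0, 12.8, 107.8]
force: [-8.6, 1.2, 7.3]
gripper_width: 59.5
gripper_force: 45.0
```

```bash
python3 -c "
from h import *
rep()"
```

```text
t 8.3833 F tool [  2.   -2.3 -10.9] tq tool [ 0.88  0.37 -0.06] h over P -10.32 lat [0.71 0.66] rot [ -0.1  -0.  -22.6] q6 17.8 w 59.5 gf 45.0
```

Emit:
{"api": "send_rows", "payload": {
  "targets": "0 0 -0.003 0 0 0 50;0 0 -0.006 0 0 0 50;0 0 -0.008 0 0 0 50;0 0 -0.008 0 0 0 50"
}}

```text
time_s: 8.72
ee_pos: [643.5, 145.5, 176.7]
ee_rot: [147.0, 12.9, 108.0]
force: [-0.3, -0.1, -0.1]
gripper_width: 59.4
gripper_force: 45.0
```

```bash
python3 -c "
from h import *
rep()"
```

```text
t 8.7167 F tool [ 0.  -0.4 -0.1] tq tool [ 0.45  0.18 -0.01] h over P -2.97 lat [0.5  1.21] rot [ -0.1  -0.  -22.8] q6 16.9 w 59.4 gf 45.0
```

Emit:
{"api": "send_rows", "payload": {
  "targets": "0 0 -0.002 0 0 0 50;0 0 -0.004 0 0 0 50;0 0 -0.006 0 0 0 50;0 0 -0.006 0 0 0 50"
}}

```text
time_s: 9.05
ee_pos: [640.0, 145.5, 181.8]
ee_rot: [147.0, 12.9, 108.0]
force: [-0.8, 0.2, -1.4]
gripper_width: 59.2
gripper_force: 45.0
```

```bash
python3 -c "
from h import *
rep()"
```

```text
t 9.05 F tool [ 0.8 -1.3  0.7] tq tool [ 0.41  0.16 -0.05] h over P 3.2 lat [0.39 1.25] rot [ -0.1  -0.  -22.8] q6 16.5 w 59.2 gf 45.0
```

It's free. Lift off along the neck.

Emit:
{"api": "send_rows", "payload": {
  "targets": "0 0 -0.007 0 0 0 50;0 0 -0.014 0 0 0 50;0 0 -0.021 0 0 0 50;0 0 -0.028 0 0 0 50;0 0 -0.036 0 0 0 50;0 0 -0.045 0 0 0 50;0 0 -0.06 0 0 0 50;0 0 -0.08 0 0 0 50;0 0 -0.1 0 0 0 50;0 0 -0.11 0 0 0 50;0 0 -0.11 0 0 0 50"
}}

```text
time_s: 9.97
ee_pos: [576.8, 147.1, 275.0]
ee_rot: [146.7, 12.9, 108.0]
force: [-0.1, 0.5, 0.1]
gripper_width: 59.3
gripper_force: 45.0
```

```bash
python3 -c "
from h import *
rep()
w=eyes.grab_frame('scene');t=eyes.grab_frame('top')
a=cv2.resize(w['image'][60:300,120:320],(400,480));b=cv2.resize(t['image'][130:310,150:300],(400,480))
cv2.imwrite('pics/s3.png',np.hstack([a,b]))
M=axis_R(0,-60,0)
for s in (0,-30,-60,-90):
  print(s);cmd([474,-29,200],axis_R(-3,s,0))
"
```

```text
t 9.9667 F tool [ 0.5  0.2 -0.2] tq tool [ 0.39  0.17 -0.05] h over P 115.81 lat [0.11 3.86] rot [ -0.5   0.  -22.8] q6 11.3 w 59.3 gf 45.0
0
shift [-0.1159 -0.182   0.0013] turn [34.87  6.39 24.03] q [ 19.8   3.6 109.2 -20.5  35.6  11.3]
-30
shift [-0.1159 -0.182   0.0013] turn [31.8  15.09 -5.01] q [ 19.8   3.6 109.2 -20.5  35.6  11.3]
-60
shift [-0.1159 -0.182   0.0013] turn [ 27.21  23.15 -34.05] q [ 19.8   3.6 109.2 -20.5  35.6  11.3]
-90
shift [-0.1159 -0.182   0.0013] turn [ 21.08  30.53 -63.03] q [ 19.8   3.6 109.2 -20.5  35.6  11.3]
```

View pics/s3.png

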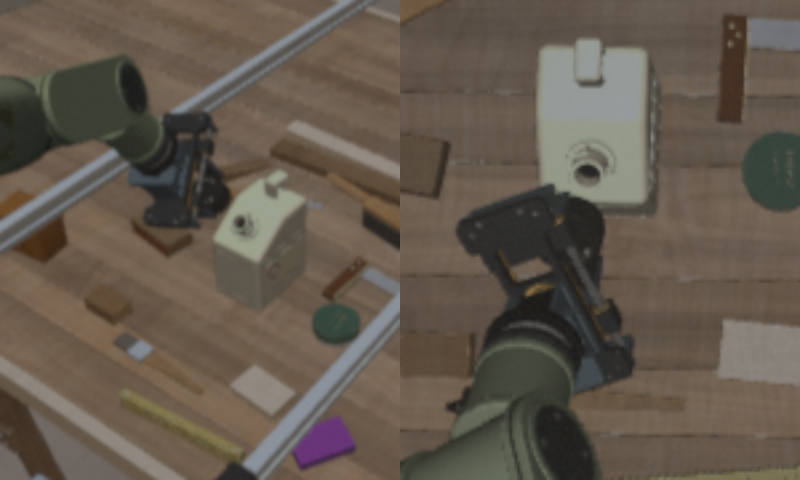

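Cap is off. The bare neck shows at (240,222) in the left half and (588,165) in the right, with the canister upright and unmoved. Go over the pad.

Emit:
{"api": "send_rows", "payload": {
  "targets": "-0.01 -0.016 0 2.9 1.4 -0.5 50;-0.02 -0.032 0 5.8 2.7 -0.9 50;-0.031 -0.048 0 8.7 4.1 -1.4 50;-0.042 -0.066 0 11.6 5.5 -1.8 50;-0.053 -0.083 0 14.5 6.9 -2.3 50;-0.064 -0.1 0 17.4 8.3 -2.8 50;-0.075 -0.118 0 20.3 9.6 -3.2 50;-0.086 -0.135 0 23.2 11 -3.7 50;-0.096 -0.152 0 26.1 12.4 -4.1 50;-0.106 -0.168 0.001 29 13.8 -4.6 50;-0.116 -0.182 0.001 31.8 15.1 -5 50;-0.116 -0.182 0.001 31.8 15.1 -5 50"
}}

```text
time_s: 11.07
ee_pos: [473.8, -31.3, 197.7]
ee_rot: [-179.7, -0.1, 116.8]
force: [-0.1, -0.1, -0.6]
gripper_width: 59.5
gripper_force: 45.0
```

```bash
python3 -c "
from h import *
cmd([474,-30,80],axis_R(-3,-30,0)); s=env.state(); print(s['ee_pos'],s['force'])
"
```

```text
shift [0.0009 0.0014 0.1177] turn [-0.34 -0.11 -0.16] q [-5.100e+00  1.020e+01  1.034e+02 -1.000e-01  6.680e+01 -3.190e+01]
[473.82931275 -31.31092715 197.6734227 ] [-0.08163497 -0.05158464 -0.57427808]
```

Emit:
{"api": "send_rows", "payload": {
  "targets": "0.001 0.001 0.03 -0.3 -0.1 -0.2 50;0.001 0.001 0.06 -0.3 -0.1 -0.2 50;0.001 0.001 0.085 -0.3 -0.1 -0.2 50;0.001 0.001 0.105 -0.3 -0.1 -0.2 50;0.001 0.001 0.12 -0.3 -0.1 -0.2 50;0.001 0.001 0.13 -0.3 -0.1 -0.2 50;0.001 0.001 0.13 -0.3 -0.1 -0.2 50"
}}

```text
time_s: 11.65
ee_pos: [472.6, -27.2, 67.6]
ee_rot: [180.0, -0.1, 117.2]
force: [0.8, -0.7, -0.4]
gripper_width: 59.5
gripper_force: 45.0
```

```bash
python3 -c "
from h import *
s=env.state(); print(s['ee_pos'],s['ee_rot'],s['force'])
w=eyes.grab_frame('scene');t=eyes.grab_frame('wrist')
a=cv2.resize(w['image'][190:310,190:310],(400,400));b=cv2.resize(t['image'],(400,300)); c=np.zeros((400,800,3),np.uint8); c[:,:400]=a;c[:300,400:]=b
cv2.imwrite('pics/s4.png',c)
"
```

```text
[472.60627619 -27.17026814  67.62454207] [ 1.79951918e+02 -7.44422173e-02  1.17168055e+02] [ 0.75186596 -0.69204124 -0.37062545]
```

View pics/s4.png

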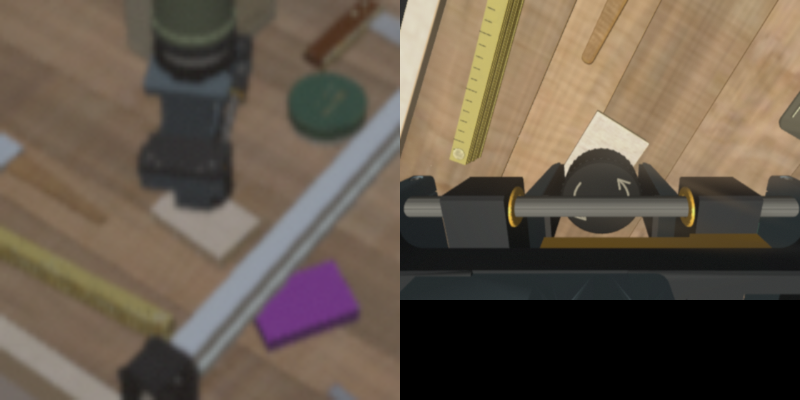

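The left half shows the gripped cap above the pale pad at (205,220). The right half shows the pad at (605,150) beneath the cap. Lower gently.

Emit:
{"api": "send_rows", "payload": {
  "targets": "-0.003 0 0.01 0 0 0 50;-0.003 0 0.018 0 0 0 50;-0.003 0 0.024 0 0 0 50;-0.003 0 0.027 0 0 0 50;-0.003 0 0.027 0 0 0 50"
}}

```text
time_s: 12.17
ee_pos: [475.1, -30.4, 42.4]
ee_rot: [179.8, 0.0, 117.2]
force: [-0.0, 0.3, -0.7]
gripper_width: 59.3
gripper_force: 45.0
```

Emit:
{"api": "send_rows", "payload": {
  "targets": "0 0 0.001 0 0 0 50;0 0 0.002 0 0 0 50;0 0 0.002 0 0 0 50"
}}

```text
time_s: 12.42
ee_pos: [475.9, -30.4, 41.3]
ee_rot: [179.7, 0.1, 117.2]
force: [0.9, -1.4, -1.2]
gripper_width: 59.6
gripper_force: 45.0
```

Emit:
{"api": "send_rows", "payload": {
  "targets": "0 0 0.001 0 0 0 50;0 0 0.002 0 0 0 50;0 0 0.002 0 0 0 50"
}}

```text
time_s: 12.67
ee_pos: [475.7, -30.4, 39.1]
ee_rot: [179.7, 0.1, 117.2]
force: [-0.5, -0.3, -1.5]
gripper_width: 59.0
gripper_force: 45.0
```

Emit:
{"api": "send_rows", "payload": {
  "targets": "0 0 0.001 0 0 0 50;0 0 0.002 0 0 0 50;0 0 0.002 0 0 0 50"
}}

```text
time_s: 12.92
ee_pos: [475.7, -30.4, 37.0]
ee_rot: [179.7, 0.1, 117.2]
force: [0.2, 0.1, -0.9]
gripper_width: 59.4
gripper_force: 45.0
```

Emit:
{"api": "send_rows", "payload": {
  "targets": "0 0 0.001 0 0 0 50;0 0 0.0015 0 0 0 50;0 0 0.0015 0 0 0 50"
}}

```text
time_s: 13.17
ee_pos: [475.7, -30.4, 35.6]
ee_rot: [179.7, 0.1, 117.2]
force: [-1.2, -0.8, -1.2]
gripper_width: 59.1
gripper_force: 45.0
```

Emit:
{"api": "send_rows", "payload": {
  "targets": "0 0 0.001 0 0 0 50;0 0 0.0015 0 0 0 50;0 0 0.0015 0 0 0 50"
}}

```text
time_s: 13.42
ee_pos: [475.7, -30.4, 34.1]
ee_rot: [179.7, 0.1, 117.2]
force: [0.5, -0.2, -1.1]
gripper_width: 59.3
gripper_force: 45.0
```

Emit:
{"api": "send_rows", "payload": {
  "targets": "0 0 0.001 0 0 0 50;0 0 0.0015 0 0 0 50;0 0 0.0015 0 0 0 50"
}}

```text
time_s: 13.67
ee_pos: [476.0, -30.5, 32.9]
ee_rot: [179.7, 0.1, 117.2]
force: [-0.9, -0.2, 1.7]
gripper_width: 59.4
gripper_force: 45.0
```

Emit:
{"api": "send_rows", "payload": {
  "targets": "0 0 0.001 0 0 0 50;0 0 0.001 0 0 0 50;0 0 0.001 0 0 0 50"
}}

```text
time_s: 13.92
ee_pos: [476.0, -30.5, 32.1]
ee_rot: [179.7, 0.1, 117.2]
force: [-1.7, 0.3, 5.8]
gripper_width: 59.3
gripper_force: 45.0
```

Emit:
{"api": "send_rows", "payload": {
  "targets": "0 0 -0.0005 0 0 0 55;0 0 -0.001 0 0 0 60;0 0 -0.001 0 0 0 68;0 0 -0.001 0 0 0 70;0 0 -0.001 0 0 0 75;0 0 -0.001 0 0 0 85;0 0 -0.001 0 0 0 100;0 0 -0.001 0 0 0 100;0 0 -0.001 0 0 0 100;0 0 -0.001 0 0 0 100;0 0 -0.001 0 0 0 100;0 0 -0.001 0 0 0 100",
  "grip_force": 5
}}

```text
time_s: 14.92
ee_pos: [475.8, -30.4, 32.7]
ee_rot: [179.7, 0.1, 117.2]
force: [0.4, -0.1, -0.6]
gripper_width: 91.4
gripper_force: 0.0
```

Emit:
{"api": "send_rows", "payload": {
  "targets": "0 0 -0.01 0 0 0 100;0 0 -0.02 0 0 0 100;0 0 -0.04 0 0 0 100;0 0 -0.07 0 0 0 100;0 0 -0.1 0 0 0 100;0 0 -0.14 0 0 0 100;0 0 -0.18 0 0 0 100;0 0 -0.21 0 0 0 100;0 0.06 -0.21 0 0 0 100;0 0.1 -0.21 0 0 0 100;0 0.1 -0.21 0 0 0 100"
}}

```text
time_s: 15.83
ee_pos: [567.6, 16.9, 244.0]
ee_rot: [179.4, 0.2, 117.2]
force: [0.5, 0.2, -0.6]
gripper_width: 90.9
gripper_force: 0.0
```

```bash
python3 -c "
from h import *
w=eyes.grab_frame('scene');t=eyes.grab_frame('wrist')
a=cv2.resize(w['image'][140:300,170:330],(400,400));b=cv2.resize(t['image'],(400,300)); c=np.zeros((400,800,3),np.uint8); c[:,:400]=a;c[:300,400:]=b
cv2.imwrite('pics/s5.png',c);print(proj(t,[474,-30,20]),proj(w,[474,-30,20]),proj(t,[475.8,-30.4,58]))
"
```

```text
(np.float64(195.1913878087883), np.float64(185.46857182371468)) (np.float64(250.30542850817403), np.float64(253.4703931171507)) (np.float64(188.08003229837476), np.float64(192.4379827760438))
```

View pics/s5.png

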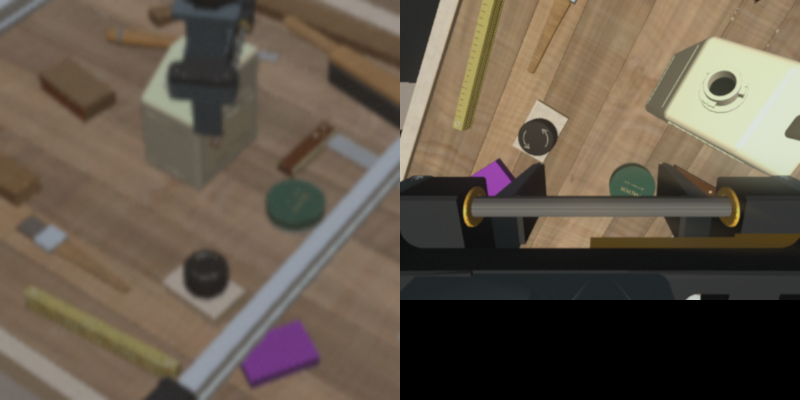

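The cap stands upright at the pad's middle (left half (206,275), right half (538,137)) and the canister is upright. Handing in.

```bash
python3 -c "
from h import *
print(env.job_done())"
```

```text
the job is handed in; nothing more can be done
None
```

The safety cap is off and stands upright near the middle of the pale offcut, gripper clear and canister upright in place in the last pictures; I handed the job in at about 16 s, and no verdict came back.

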